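Load the curing tray and hold it under the lamp

ROBOT

A 7-joint arm with a two-finger parallel gripper is mounted at the origin on the work surface. World frame = base frame: x ahead of the robot, y to its left, z up, the work surface at z = 0. Lengths are in m, angles in rad, forces in N, time in s.
With the tool pointing down it reaches from about 0.425 to 1.025 m from the base axis. Payload 3.6 kg.
Tool frame: the origin (TCP) lies on the centre line of the jaws, within the pads' length; the fingertips stand 11 mm ahead of it and the grasp point (between the pads) lies 8 mm behind it; z points along the fingers, y is the direction in which the jaws open and shut (so a half turn about z gives the same grasp; the last joint's range is limited). The gripper opens to 85 mm and grips with 20 to 120 N. Pads are 22 mm wide; open, the fingers measure 114 mm over their backs; the gripper's body (76 mm by 85 mm) begins 54 mm behind the grasp point. The pads swing forward as they close: fully open they stand 13 mm farther back than shut.
Start: joints at [1.206, 0.591, 0.048, 1.609, -0.033, 0.943, -0.034], TCP at [0.194, -0.699, 0.242] pointing down, gripper open.
Joint ranges: [-2.69, 2.69], [-0.47, 2.24], [-1.27, 1.36], [0.19, 2.51], [-1.53, 4.68], [0.08, 2.07], [-3.09, 3.09]. Speed limits (rad/s): [2.57, 2.57, 3.14, 3.14, 3.14, 3.14, 3.14].

INTERFACE

Orientations are given as a unit quaternion [w, x, y, z].
In Python, from cell import get_obs, capture, finish_job gives the robot as it stands.
- The arm moves only by the tool apply_moves, never from a script. Its argument "plan" is a list of rows, each a list of 3 entries, a list of its own where there are three numbers: the shift along the world's x, y, z in units of 60 mm (1.0 is 60 mm), then the turn, a rotation vector about the world's x, y, z in units of 5 degrees (1.0 is 5 degrees), then the opening, from 0 (shut) to 1 (fully open). In form: [[[dx, dy, dz], [rx, ry, rz], grip], ...]. A call has 1 to 10 rows; each row shifts and turns the commanded pose from where the row before left it; what a row does not reach is not made up. A row lasts 1/8 s, in which the tool goes at most 62.5 mm and 10.7 degrees, less where a joint would pass 70% of its speed; a pose out of reach is approached as far as the arm can. A call is refused whole if a number of a shift passes 1 or a number of a turn 1, either way. A call with a gripper value outside its range is refused whole. The fingers move at their own pace and stop on an object; "squeeze" is the grip in N (left out, the last holds). Time passes only in rows, so rows that do not move let the fingers close. It gives the time, the measured TCP pose, the force and the opening at its end, in the units of the state.
- get_obs(): the state, without advancing time (a new reading comes with each control period).
- capture(name): name is "scene" or "top" or "wrist"; returns a dict with "color" (420x560x3 uint8, blue, green, red), "fov_y" (degrees; the focal length in pixels is half the picture's height over the tangent of half this angle, whatever the lens; pixels are square), "cx", "cy" (the principal point, pixels), "k1" (the pictures are not rectified: a ray, as slopes to the right and down, at radius r is drawn at 1 + k1 r^2 times it, then the intrinsics apply), "R" (3x3) and "t" (3): a world point X has camera coordinates R X + t. Camera axes: x right, y down, z forward; pixel columns grow to the right and rows downward; lengths in m; the calibration is good to about 2 mm. A picture is of the moment at which its call begins. There is no depth.
- finish_job(): hands the job in, once; it reports no verdict.
The state is a dict: "time": time; "joints": joint angles; "joint_vel": joint speeds; "effort": joint torques, N m; "tool_pos": TCP position; "tool_rot": TCP orientation; "contact_force": force on the tool from outside, world axes, zero at the start; "ft_torque": the same for the moment, N m; "gripper_width": opening from 0.0 (shut) to 1.0 (fully open).
Only numpy, scipy, OpenCV 4.12 (cv2) and the standard library are available. Lean on these libraries where they do the work, as an engineer would, in place of code of your own. Each camera call takes 0.05 s, during which the arm holds its last target.

TASK

Load the white tumbler and the picture block into the aluminium tray next to the jar that is already in it, all three standing upright on the tray floor, with the tray still parked. Then take the black handle, pull the spring-return tray under the lamp until its red pointer is over the green tab, and finish while still gripping the handle and holding the tray there against its spring: do not let go or let it snap back. Leave the mug, the ink bottle and the tape roll alone.

Things in the scene. Friction and masses are not known exactly. Their poses are not given: they have to be found in the camera images.
- station: blue curing station, fixed; place and yaw (to 0.15 rad) vary. Origin on the bench. Base plate local x -110..180, y -210..210, 12 mm thick. Tray slides along local y at x = 0, under the lamp head (x -35..150, y -180..0, z 110..140 mm), which clears the pieces by over 20 mm. Column at x 100..150. Aluminium scale rail along y at x -90..-60, top 20 mm high
- tray (a joint): spring-return tray, m: 0 = parked at the station's local y = +90 mm (it always starts there); grows as the tray is pulled towards local -y; end stop 0.235. The tab asks for 0.16 to 0.20. The spring always pulls it back: 3.5 N when parked plus 35 N/m (about 10 N at 0.18), light damping. Empty tray 0.6 kg
- tray_floor (a point): centre of the inner floor of the open aluminium tray, 22 mm above the bench; moves with the tray, axes parallel to the station's. Inside 56 mm (x) by 152 mm (y); walls 4 mm thick, rising 22 mm above this floor. The three pieces stand in it in one row along y
- pointer (a point): top of the red pointer, a bar 6 mm wide (y) that sticks out of the middle of the tray's -x side, over the scale rail; moves with the tray, axes parallel to the station's. Point 75 mm from the tray's centre line, 32 mm above the bench
- tab: green tab, 16 mm wide (y) by 34 mm (x), clipped on the scale rail; fixed, its place along the rail varies by 40 mm. Origin at the centre of its underside, 20 mm above the bench, axes parallel to the station's. The pointer is over it when they agree in the tab's y to within half its width (8 mm)
- handle: upright black handle of the tray on a steel arm: barrel 26 mm diameter, from 10 to 62 mm above the origin (44 to 96 mm above the bench). Origin on its axis at its foot, 34 mm above the bench; z up (the barrel can turn about it, stiffly). It stands at x = -140, y = -50 mm from the tray's centre (station's axes) and moves with the tray; grip it from above
- tumbler: white ceramic tumbler, open at the top, 46 mm diameter at the rim (its widest), tapering to 37 mm at the foot, 62 mm tall, wall 4 mm, about 0.13 kg. Origin at the centre of its underside, z up
- block: white ceramic picture block, 44 x 44 mm, 60 mm tall, coloured pictures on its sides, blue and yellow on top; about 0.16 kg. Origin at the centre of its underside, z up, x and y normal to its sides
- jar: amber jar with a black cap, 44 mm diameter, 60 mm tall, about 0.14 kg; stands in the tray from the start, near its -y end (under 5 mm from the end wall). Origin at the centre of its underside, z up
- mug: bystander: blue mug 80 mm diameter, 95 mm tall. Origin at the centre of its underside
- ink: bystander: red ink bottle 56 mm diameter, 130 mm tall. Origin at the centre of its underside
- tape: bystander: orange tape roll lying flat, 84 mm diameter, 20 mm high. Origin at the centre of its underside

How it is judged:
On the way, in this order (a step that is already met when the one before it is completed fails the run):
1. tumbler, block and jar stand upright on the floor of the parked tray, let go (x of tumbler in the frame of tray_floor between -0.01 and 0.01 m and y of tumbler in the frame of tray_floor between -0.058 and 0.058 m and z of tumbler in the frame of tray_floor between -0.005 and 0.005 m and angle between each of tumbler, block, jar's own z axis and vertical below 0.12 rad and x of block in the frame of tray_floor between -0.01 and 0.01 m and y of block in the frame of tray_floor between -0.058 and 0.058 m and z of block in the frame of tray_floor between -0.005 and 0.005 m and x of jar in the frame of tray_floor between -0.01 and 0.01 m and y of jar in the frame of tray_floor between -0.058 and 0.058 m and z of jar in the frame of tray_floor between -0.005 and 0.005 m and contact force between the fingers and tumbler below 0.2 N and contact force between the fingers and block below 0.2 N and contact force between the fingers and jar below 0.2 N and value of joint tray below 0.015 m), for 0.2 s.
2. tray held by its handle with the pointer over the green tab (y of pointer in the frame of tab between -0.008 and 0.008 m and velocity of joint tray between -0.01 and 0.01 m/s and contact force between the fingers and handle above 2 N), for 0.4 s.
At the end, for the whole second after the job is handed in: Fingers hold the handle (over 2 N); tray still, pointer within 8 mm of the tab's middle; tumbler, block and jar upright in the tray (tilt under 0.12 rad, within 5 mm of its floor), untouched by the fingers; bystanders within 30 mm of their places, not tipped (0.3 rad) (all of step 2 and x of tumbler in the frame of tray_floor between -0.01 and 0.01 m and y of tumbler in the frame of tray_floor between -0.058 and 0.058 m and z of tumbler in the frame of tray_floor between -0.005 and 0.005 m and angle between each of tumbler, block, jar's own z axis and vertical below 0.12 rad and x of block in the frame of tray_floor between -0.01 and 0.01 m and y of block in the frame of tray_floor between -0.058 and 0.058 m and z of block in the frame of tray_floor between -0.005 and 0.005 m and x of jar in the frame of tray_floor between -0.01 and 0.01 m and y of jar in the frame of tray_floor between -0.058 and 0.058 m and z of jar in the frame of tray_floor between -0.005 and 0.005 m and contact force between the fingers and tumbler below 0.2 N and contact force between the fingers and block below 0.2 N and contact force between the fingers and jar below 0.2 N and angle between each of mug, ink, tape's own z axis and vertical below 0.3 rad and distance of each of mug, ink, tape from where it was at the start of the episode below 0.03 m); the arm keeps its last pose, push and grip.
It fails at once if the tray snaps back (faster than 0.25 m/s towards its parked end) (velocity of joint tray below -0.25 m/s).
It fails at once if a bystander is moved more than 30 mm or tipped (not (angle between each of mug, ink, tape's own z axis and vertical below 0.3 rad and distance of each of mug, ink, tape from where it was at the start of the episode below 0.03 m)).
It also fails if it takes over 70 s, if anything falls off the work surface, if the arm or the gripper's body presses on something with over 40 N, if the wrist force passes 120 N, or if a joint passes its speed limit or range.

## Working session

There is one attempt and no reset: what is moved stays moved. The work goes in short steps, Python scripts to look and compute and a tool call to move; the robot and the scene stay as the last step left them, time stands still between calls to the robot, and variables do not carry over. Pictures are saved under pics/ and viewed, and the job is handed in when it is done.

Besides the shell and the picture viewer there is one more tool, called as a command line: name --argument value ..., lists and objects as JSON in quotes. apply_moves: Moves the arm, as the interface text tells. Its arguments: {"type":"object","properties":{"plan":{"type":"array","items":{"type":"array"}},"squeeze":{"type":"number"}},"required":["plan"]}

```bash
mkdir -p pics; ls; python3 - <<'E'
from cell import get_obs, capture
import cv2
print(get_obs())
for n in ["scene","top","wrist"]:
    c=capture(n); cv2.imwrite(f"pics/{n}0.png",c["color"]); print(n,c["fov_y"],c["cx"],c["cy"],c["k1"],c["R"],c["t"])
E
```

```text
pics
{'time': 0.0, 'joints': array([ 1.2064869 ,  0.5921114 ,  0.04830654,  1.6098215 , -0.03328737,
        0.94267181, -0.03368752]), 'joint_vel': array([ 0.00043108,  0.00072991, -0.00020281,  0.00099567,  0.00129048,
       -0.00083499,  0.00226627]), 'effort': array([-1.00128644e-03, -5.48697996e+01,  1.54570531e+00, -1.98124427e+01,
        9.33045434e-03,  8.93441640e-03, -2.04863923e-06]), 'tool_pos': array([ 0.19373552, -0.69781432,  0.24114696]), 'tool_rot': array([-1.08207619e-03,  9.90839769e-01,  1.35038271e-01, -2.17489324e-04]), 'contact_force': array([ 0.00345413, -0.00125945, -0.84992836]), 'ft_torque': array([-0.02989847,  0.0324729 , -0.03662708]), 'gripper_width': 1.0026776262153767}
scene 45.331311912642725 281.76198757956564 205.09033535670082 0.02119645536497683 [[-0.09301544  0.99563215 -0.00804618]
 [ 0.73824395  0.06354235 -0.67153424]
 [-0.66808981 -0.06840309 -0.74092984]] [ 0.0471289  -0.36767065  1.83696444]
top 47.25668949041669 284.2652351898391 203.691915053197 -0.15038100813885166 [[-0.02957838 -0.99932236 -0.02190772]
 [-0.99546851  0.03143179 -0.08974682]
 [ 0.0903746   0.01915388 -0.99572364]] [0.02925587 0.54410902 1.35682976]
wrist 63.99483261475686 281.80796354007225 202.72902156472938 0.00017769817379414553 [[ 0.26763249 -0.96351909 -0.00195262]
 [-0.92558342 -0.25765728  0.27732302]
 [-0.26770913 -0.07241334 -0.96077476]] [-0.72371084 -0.0376672   0.37923929]
```

View pics/scene0.png

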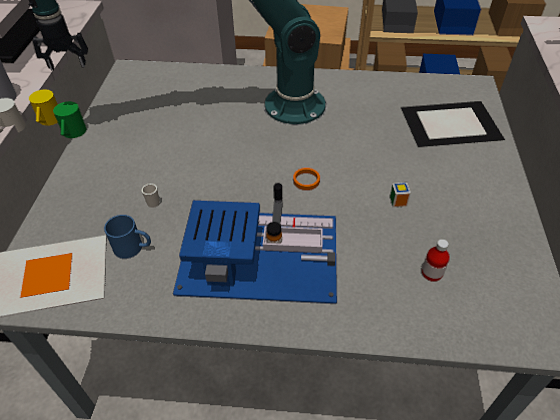

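View pics/top0.png

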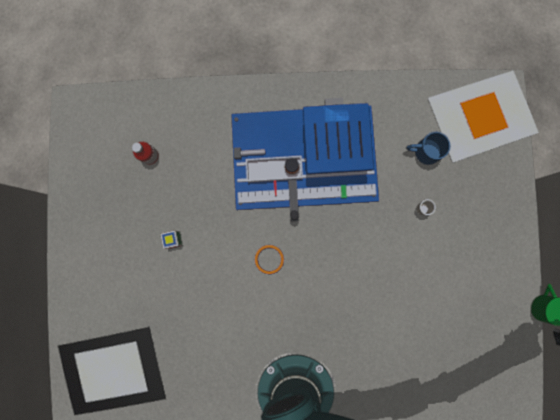

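View pics/wrist0.png

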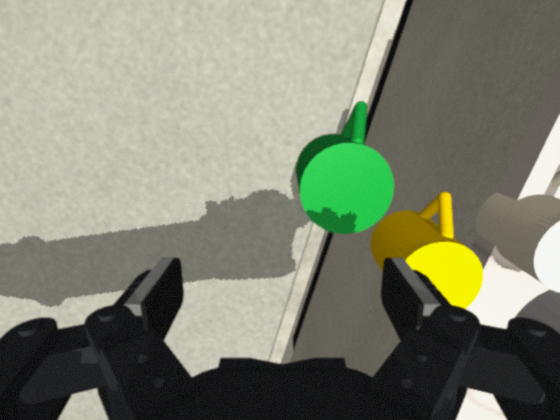

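The top view shows the station at (235–378, 103–210), the block at (170,240), the tumbler at (428,208), the handle top at (294,216), the red pointer at about (276,187), and the green tab at (344,191). I'll zoom in to measure these.

```bash
cat > h.py <<'E'
import numpy as np, cv2
from cell import get_obs, capture
def K(c):
    f=c["color"].shape[0]/2/np.tan(np.radians(c["fov_y"])/2); return f
def ray(c,u,v):
    f=K(c); d=np.array([(u-c["cx"])/f,(v-c["cy"])/f]); s=d.copy()
    for _ in range(30): s=d/(1+c["k1"]*(s@s))
    R=np.array(c["R"]);t=np.array(c["t"])
    return -R.T@t, R.T@np.array([s[0],s[1],1])
def atz(c,u,v,z):
    o,d=ray(c,u,v); return o+d*(z-o[2])/d[2]
def proj(c,X):
    p=np.array(c["R"])@np.array(X)+np.array(c["t"]); s=p[:2]/p[2]; s=s*(1+c["k1"]*(s@s)); return s*K(c)+[c["cx"],c["cy"]]
def crop(c,x0,y0,x1,y1,k,name):
    im=cv2.resize(c["color"][y0:y1,x0:x1],None,fx=k,fy=k,interpolation=cv2.INTER_CUBIC)
    for x in range(-(-x0//10)*10,x1,10):
        cv2.line(im,((x-x0)*k,0),((x-x0)*k,6 if x%50 else 14),(0,255,255),1)
        if x%20==0: cv2.putText(im,str(x),((x-x0)*k,24),0,0.4,(0,255,255),1)
    for y in range(-(-y0//10)*10,y1,10):
        cv2.line(im,(0,(y-y0)*k),(6,(y-y0)*k),(0,255,255),1)
        if y%20==0: cv2.putText(im,str(y),(8,(y-y0)*k),0,0.4,(0,255,255),1)
    cv2.imwrite("pics/"+name+".png",im)
E
python3 - <<'E'
from h import *
c=capture("top")
crop(c,225,95,385,225,5,"t1")
a=c["color"]
t=cv2.resize(a[220:260,150:190],None,fx=10,fy=10,interpolation=cv2.INTER_CUBIC)
b=cv2.resize(a[188:228,408:448],None,fx=10,fy=10,interpolation=cv2.INTER_CUBIC)
cv2.imwrite("pics/t2.png",np.hstack([t,b]))
E
```

```text
(no output)
```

View pics/t1.png

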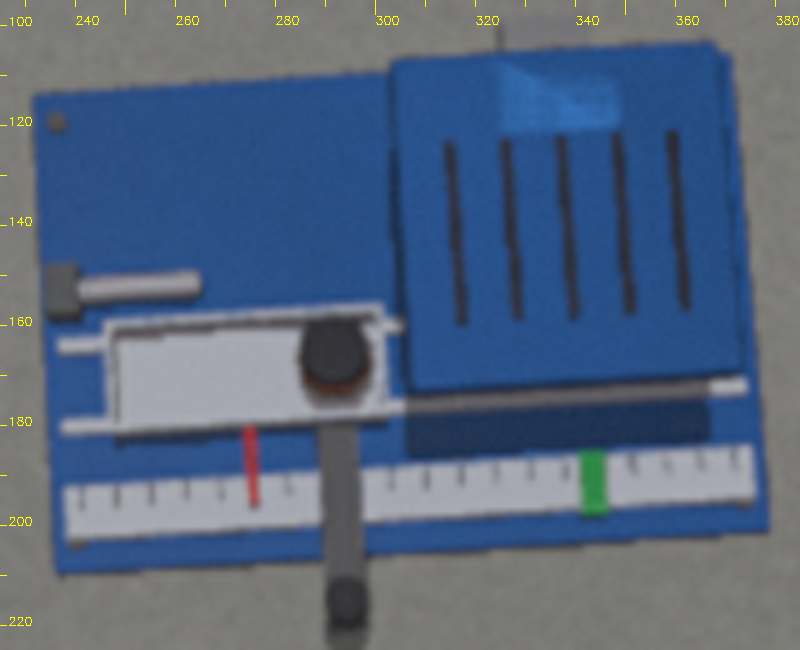

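View pics/t2.png

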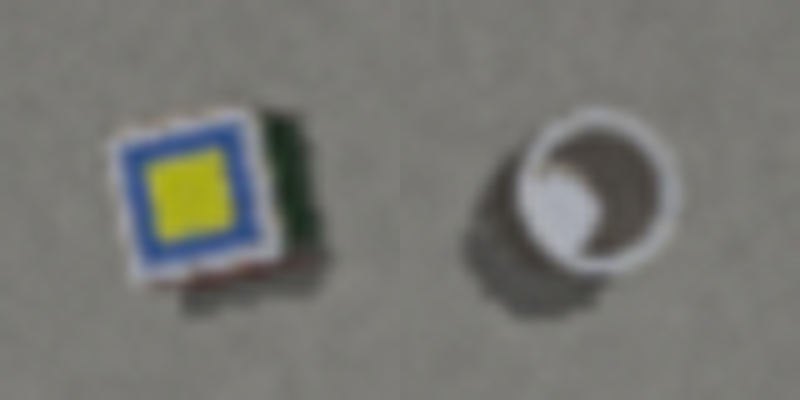

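```bash
cat > fit0.py <<'E'
from h import *
from scipy.optimize import least_squares
c=capture("top")
P=lambda X,Y:(225+(X+.5)/5-.5,95+(Y+.5)/5-.5)
# local xyz, crop px
o=[((180,210,12),(33,95)),((-110,210,12),(57,574)),((-110,-210,12),(768,531)),
((32,170,44),(104,322)),((32,10,44),(384,303)),((-32,170,44),(113,436)),((-32,10,44),(388,418)),
((-140,40,96),(347,603)),((-35,-180,140),(743,375)),((-35,0,140),(410,392)),((150,0,140),(390,62)),((150,-180,140),(715,42))]
def W(p,l):
    l=np.array(l)/1000; C,S=np.cos(p[2]),np.sin(p[2]); return np.array([p[0]+C*l[0]-S*l[1],p[1]+S*l[0]+C*l[1],l[2]])
f=lambda p:np.concatenate([proj(c,W(p,l))-P(*q) for l,q in o])
r=least_squares(f,[.6,0,0],loss='soft_l1'); print(r.x, r.fun.reshape(-1,2).round(1).tolist())
p=r.x
def loc(w): 
    C,S=np.cos(p[2]),np.sin(p[2]); d=w-np.array([p[0],p[1],0]); return np.array([C*d[0]+S*d[1],-S*d[0]+C*d[1],d[2]])*1000
print("tab",loc(atz(c,*P(594,482),.023)),"ptr",loc(atz(c,*P(252,467),.032)),"jar",loc(atz(c,*P(335,347),.082)),"handle",loc(atz(c,*P(347,603),.096)), W(p,(-140,40,0)))
print("block",atz(c,168.8,239,.06),"tumbler",atz(c,427.5,206.5,.062))
for a in [(112,138),(250,108),(283,250),(135,285)]: print(atz(c,150+a[0]/10-.45,220+a[1]/10-.45,.06))
print("trayc",W(p,(0,90,22)))
E
python3 fit0.py; python3 - <<'E'
from h import *
c=capture("scene")
a=c["color"]
# scene px check
crop(c,170,170,345,305,4,"s1")
t=cv2.resize(a[170:220,380:420],None,fx=10,fy=10,interpolation=cv2.INTER_CUBIC)
b=cv2.resize(a[170:220,130:170],None,fx=10,fy=10,interpolation=cv2.INTER_CUBIC)
cv2.imwrite("pics/s2.png",np.hstack([t,b]))
E
```

```text
[ 0.64759105 -0.05047973  0.02853957] [[-0.5, -0.2], [-0.8, 0.7], [1.0, 0.7], [-0.1, 0.2], [-0.5, 0.6], [-0.8, -0.5], [0.1, -0.3], [0.1, -0.2], [1.0, -0.0], [0.1, 0.6], [-0.3, -0.9], [1.0, -0.6]]
tab [ -74.3571261  -106.62269888   23.        ] ptr [-54.86203272  89.82868014  32.        ] jar [ 3.20781597 38.23755132 82.        ] handle [-140.49717591   40.17808609   96.        ] [ 0.50650663 -0.01449102  0.        ]
block [0.45164173 0.34137528 0.06      ] tumbler [ 0.5206796  -0.39157757  0.062     ]
[0.46821356 0.36454697 0.06      ]
[0.47567289 0.32442861 0.06      ]
[0.43535143 0.31547806 0.06      ]
[0.4264693  0.35838727 0.06      ]
trayc [0.64502283 0.03948361 0.022     ]
```

View pics/s1.png

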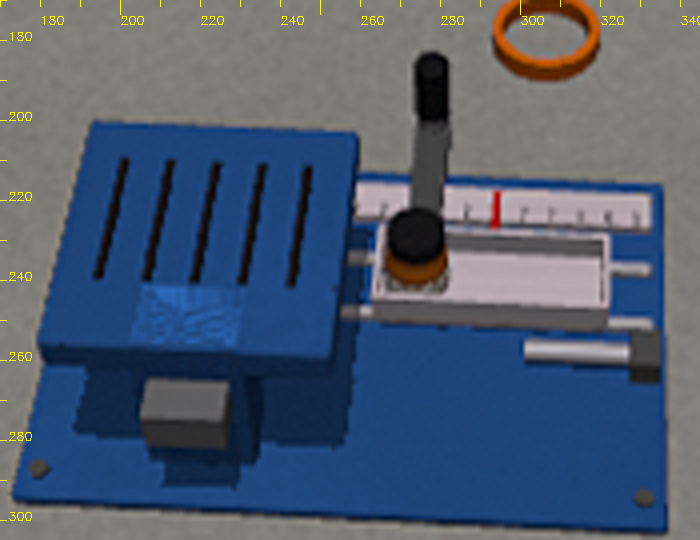

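View pics/s2.png

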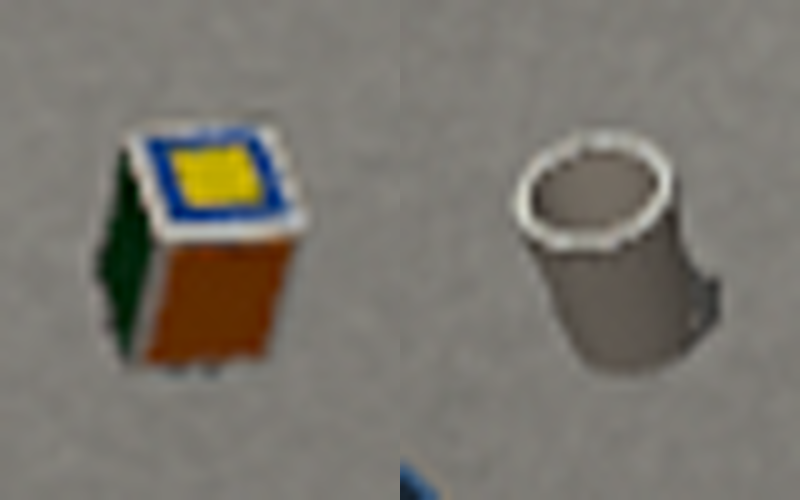

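```bash
python3 - <<'E'
from h import *
c=capture("scene"); 
print("block",atz(c,401.1,187.5,.06),"tum",atz(c,148.9,188.45,.062))
p=[ 0.64759105,-0.05047973,0.02853957]
for l in [(180,210,12),(-110,210,12),(180,-210,12),(-140,40,96)]:
    C,S=np.cos(p[2]),np.sin(p[2]);l=np.array(l)/1000
    print(l,proj(c,[p[0]+C*l[0]-S*l[1],p[1]+S*l[0]+C*l[1],l[2]]))
t=capture("top")
print("mug",atz(t,433,147,.095),"mugscene",atz(c,121,224,.095),"tape",atz(t,269.5,259.5,.02),"ink",atz(t,139,149,.13))
print(get_obs()["time"])
E
```

```text
block [0.45358535 0.34450809 0.06      ] tum [ 0.52202575 -0.38724231  0.062     ]
[0.18  0.21  0.012] [335.14577352 300.85081962]
[-0.11   0.21   0.012] [334.46009863 214.26978213]
[ 0.18  -0.21   0.012] [170.50395001 292.40557474]
[-0.14   0.04   0.096] [276.41632288 184.27219059]
mug [ 0.68400724 -0.40826918  0.095     ] mugscene [ 0.68761476 -0.41012981  0.095     ] tape [0.38597238 0.0597651  0.02      ] ink [0.6987162  0.40539663 0.13      ]
0.4
```

apply_moves --plan '[[[0.54,0.51,-0.1],[0,0,1],1],[[0.54,0.51,-0.1],[0,0,1],1],[[0.54,0.51,-0.1],[0,0,1],1],[[0.54,0.51,-0.1],[0,0,1],1],[[0.54,0.51,-0.1],[0,0,1],1],[[0.54,0.51,-0.1],[0,0,1],1],[[0.54,0.51,-0.1],[0,0,1],1],[[0.54,0.51,-0.1],[0,0,1],1],[[0.54,0.51,-0.1],[0,0,1],1],[[0.54,0.51,-0.1],[0,0,1],1]]' --squeeze 40

```text
time: 1.65
tool_pos: [0.519, -0.3918, 0.1824]
tool_rot: [0.0, 0.84, 0.542, 0.0]
contact_force: [0.5, -1.1, -0.2]
gripper_width: 1.0
```

```bash
cat > w.py <<'E'
import sys
from h import *
c=capture("wrist"); cv2.imwrite(f"pics/{sys.argv[1]}.png",c["color"]); np.save("/tmp/w.npy",c,allow_pickle=True)
o=get_obs(); print(o["time"],o["tool_pos"],o["tool_rot"],o["gripper_width"],o["contact_force"])
E
python3 w.py w1
```

```text
1.7 [ 0.52534611 -0.38430281  0.18186127] [-5.89444130e-04  8.37176061e-01  5.46921336e-01  3.59833463e-03] 0.9956808433436389 [ 3.97004346  3.7896072  -0.16396402]
```

View pics/w1.png

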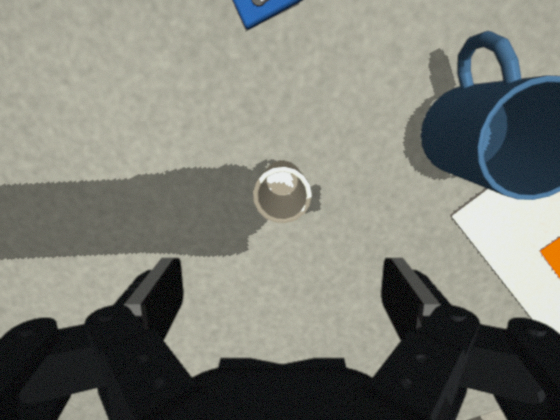

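The tumbler rim is in the wrist picture at about (282,194), with the mug well off to the right.

```bash
python3 - <<'E'
from h import *
c=np.load("/tmp/w.npy",allow_pickle=True).item()
print(atz(c,282,194,.062)); print(atz(c,255,194,.062),atz(c,310,194,.062))
c=capture("wrist");cv2.imwrite("pics/w2.png",c["color"])
from scipy.optimize import least_squares
g=cv2.cvtColor(c["color"],cv2.COLOR_BGR2GRAY)
m=(g[150:240,240:330]>190).astype(np.uint8); ys,xs=np.nonzero(m); 
print(xs.min()+240,xs.max()+240,ys.min()+150,ys.max()+150,m.sum())
o=get_obs();print(o["tool_pos"],o["tool_rot"])
e=cv2.minEnclosingCircle(np.stack([xs,ys],1).astype(np.float32)); u,v=e[0][0]+240,e[0][1]+150; print(u,v,e[1],atz(c,u,v,.062))
crop(c,230,140,330,250,5,"w2c")
E
```

```text
[ 0.51977153 -0.38803489  0.062     ]
[ 0.50068059 -0.37939827  0.062     ] [ 0.53957197 -0.3969925   0.062     ]
264 304 180 208 250
[ 0.52349035 -0.38603658  0.18211002] [-6.60584761e-04  8.38080671e-01  5.45539140e-01  2.72023793e-03]
284.0 195.5 23.070642471313477 [ 0.52763356 -0.38150621  0.062     ]
```

View pics/w2c.png

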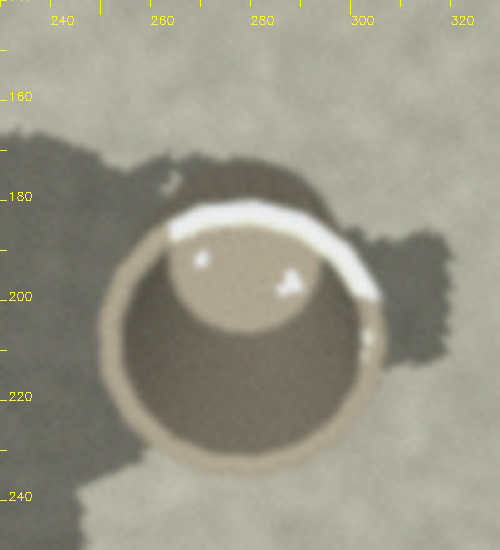

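apply_moves --plan '[[[0,0,-0.2],[0,0,0.5],1],[[0,0,0],[0,0,0],1],[[0,0,0],[0,0,0],1]]'

```text
time: 2.12
tool_pos: [0.5165, -0.3941, 0.17]
tool_rot: [-0.0, 0.83, 0.558, -0.001]
contact_force: [0.2, -0.8, 0.6]
gripper_width: 0.999
```

```bash
python3 w.py w3; python3 - <<'E'
from h import *
c=np.load("/tmp/w.npy",allow_pickle=True).item()
crop(c,230,150,340,260,5,"w3c")
E
```

```text
2.175 [ 0.51694019 -0.39388193  0.17030156] [ 1.08718392e-04  8.29646230e-01  5.58289372e-01 -3.15027309e-04] 0.9957353909705039 [0.02241856 1.23619257 0.16539895]
```

View pics/w3c.png

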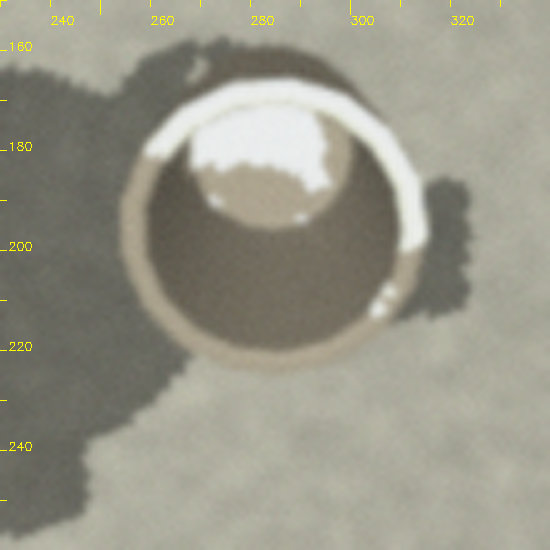

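```bash
python3 - <<'E'
from h import *
c=np.load("/tmp/w.npy",allow_pickle=True).item()
print(atz(c,284.2,194.5,.062),atz(c,253.8,194.5,.062)-atz(c,315.3,194.5,.062))
E
```

```text
[ 0.51957023 -0.3881914   0.062     ] [-0.04207365  0.01711253  0.        ]
```

apply_moves --plan '[[[0.05,0.09,-0.5],[0,0,0],1],[[0,0,-0.6],[0,0,0],1],[[0,0,-0.5],[0,0,0],1],[[0,0,-0.4],[0,0,0],1],[[0,0,-0.2],[0,0,0],1],[[0,0,0],[0,0,0],1]]'

```text
time: 2.92
tool_pos: [0.5205, -0.3873, 0.0379]
tool_rot: [-0.0, 0.829, 0.559, -0.0]
contact_force: [0.4, -0.0, -0.1]
gripper_width: 1.001
```

```bash
python3 w.py w4
```

```text
2.975 [ 0.5211362  -0.38763651  0.03871537] [3.33515302e-04 8.29096541e-01 5.59105363e-01 8.14073884e-05] 0.999343499727722 [ 0.20898434 -0.3867513   0.56072226]
```

View pics/w4.png

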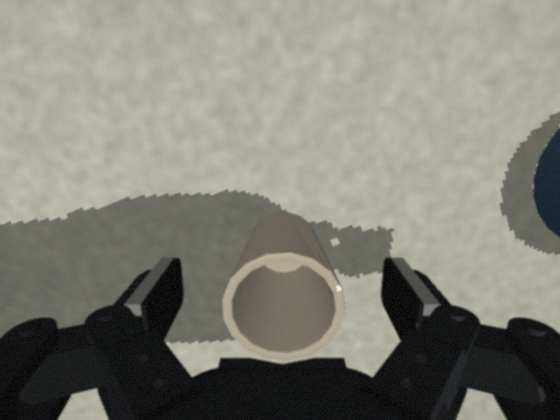

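The tumbler sits between the pads, with the rim centred at about (283,305) and the pads at 180 and 385. I'll close the gripper.

apply_moves --plan '[[[0,0,0],[0,0,0],0.3],[[0,0,0],[0,0,0],0.2],[[0,0,0],[0,0,0],0.2],[[0,0,0],[0,0,0],0.2],[[0,0,0],[0,0,0],0.2],[[0,0,0],[0,0,0],0.2]]' --squeeze 40

```text
time: 3.72
tool_pos: [0.5213, -0.3875, 0.0395]
tool_rot: [0.001, 0.829, 0.559, 0.0]
contact_force: [-1.2, 0.5, 5.7]
gripper_width: 0.521
```

apply_moves --plan '[[[0,0,0.2],[0,0,0],0.2],[[0,0,0.6],[0,0,0],0.2],[[0,0,0.8],[0,0,0],0.2],[[0,0,0.8],[0,0,0],0.2],[[0,0,0.6],[0,0,0],0.2],[[0,0,0.3],[0,0,0],0.2],[[0.1,0.3,0.1],[0,0,0.5],0.2],[[0.2,0.6,0],[0,0,0.5],0.2],[[0.2,0.6,0],[0,0,0.5],0.2],[[0.2,0.7,0],[0,0,0.5],0.2]]'

```text
time: 4.97
tool_pos: [0.5623, -0.2524, 0.2403]
tool_rot: [-0.002, 0.776, 0.631, -0.001]
contact_force: [1.2, -0.0, -1.5]
gripper_width: 0.519
```

apply_moves --plan '[[[0.2,0.7,0],[0,0,0.5],0.2],[[0.2,0.7,0],[0,0,0.5],0.2],[[0.2,0.7,0],[0,0,0.5],0.2],[[0.2,0.7,0],[0,0,0.5],0.2],[[0.2,0.7,0],[0,0,0.5],0.2],[[0.2,0.6,0],[0,0,0.2],0.2],[[0.1,0.5,0],[0,0,0],0.2],[[0,0.1,0],[0,0,0],0.2],[[0,0,0],[0,0,0],0.2],[[0,0,0],[0,0,0],0.2]]'

```text
time: 6.22
tool_pos: [0.6403, 0.0247, 0.2417]
tool_rot: [-0.0, 0.698, 0.716, -0.001]
contact_force: [0.8, -0.3, -1.2]
gripper_width: 0.522
```

```bash
python3 w.py w5; python3 -c "
from h import *
c=capture('top');crop(c,225,95,385,225,5,'t5')"
```

```text
6.275 [0.64049516 0.02462197 0.24185165] [ 8.67452511e-05  6.98575275e-01  7.15536063e-01 -8.48111764e-04] 0.523736180894329 [-0.29555893  0.10766305 -0.29988869]
```

View pics/w5.png

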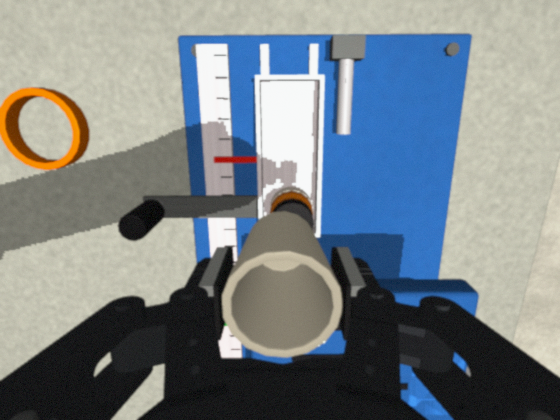

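```bash
python3 - <<'E'
from h import *
c=np.load("/tmp/w.npy",allow_pickle=True).item()
crop(c,170,25,340,180,5-1,"w5c")
crop(c,340,25,480,180,4,"w5d")
E
```

```text
(no output)
```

View pics/w5c.png

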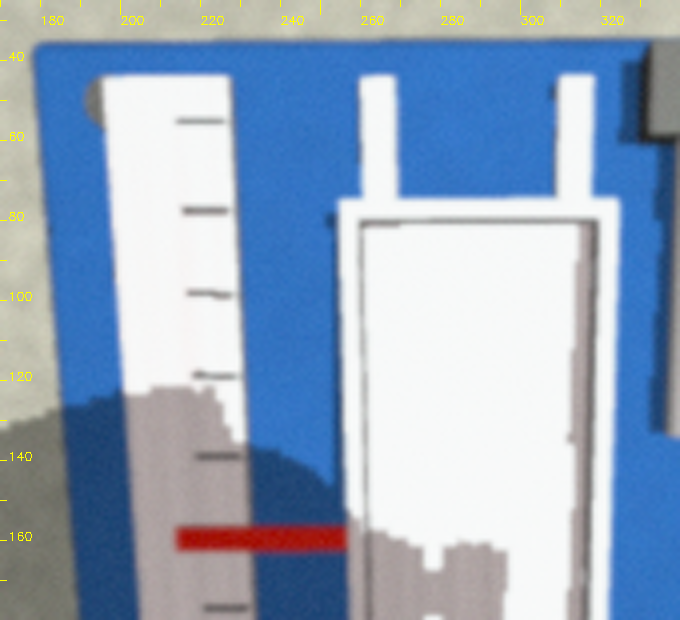

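View pics/w5d.png

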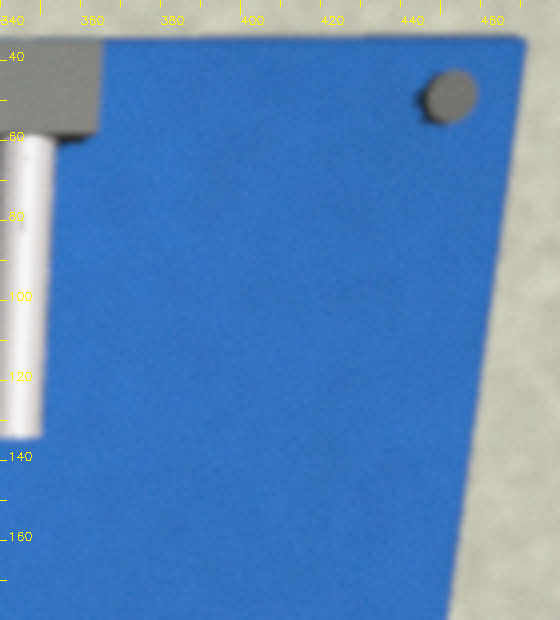

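```bash
cat > fit1.py <<'E'
from h import *
from scipy.optimize import least_squares
c=np.load("/tmp/w.npy",allow_pickle=True).item()
o=[((-110,210,12),(178.4,35.3)),((180,210,12),(471.1,33.9)),((-32,170,44),(254.1,74.1)),((32,170,44),(324.6,74.1)),((-55,90,32),(235.1,159.1))]
def W(p,l):
    l=np.array(l)/1000; C,S=np.cos(p[2]),np.sin(p[2]); return np.array([p[0]+C*l[0]-S*l[1],p[1]+S*l[0]+C*l[1],l[2]])
f=lambda p:np.concatenate([proj(c,W(p,l))-q for l,q in o])
r=least_squares(f,[.6,0,0],loss='soft_l1'); print(r.x, r.fun.reshape(-1,2).round(1).tolist())
print("trayc",W(r.x,(0,90,22)),"tumbler tgt",W(r.x,(0,88,22)),"block",W(r.x,(0,138.5,22)),"handle",W(r.x,(-140,40,0)))
print("held tumbler rim",atz(c,282,301,.265))
E
python3 fit1.py
```

```text
[ 0.64775455 -0.04788837  0.0260493 ] [[-1.9, -1.2], [2.1, -0.4], [0.5, 0.7], [-0.4, 0.5], [-0.2, 0.3]]
trayc [0.64541038 0.0420811  0.022     ] tumbler tgt [0.64546247 0.04008178 0.022     ] block [0.64414713 0.09056465 0.022     ] handle [ 0.50676019 -0.01154843  0.        ]
held tumbler rim [0.63905623 0.02580717 0.265     ]
```

View pics/t5.png

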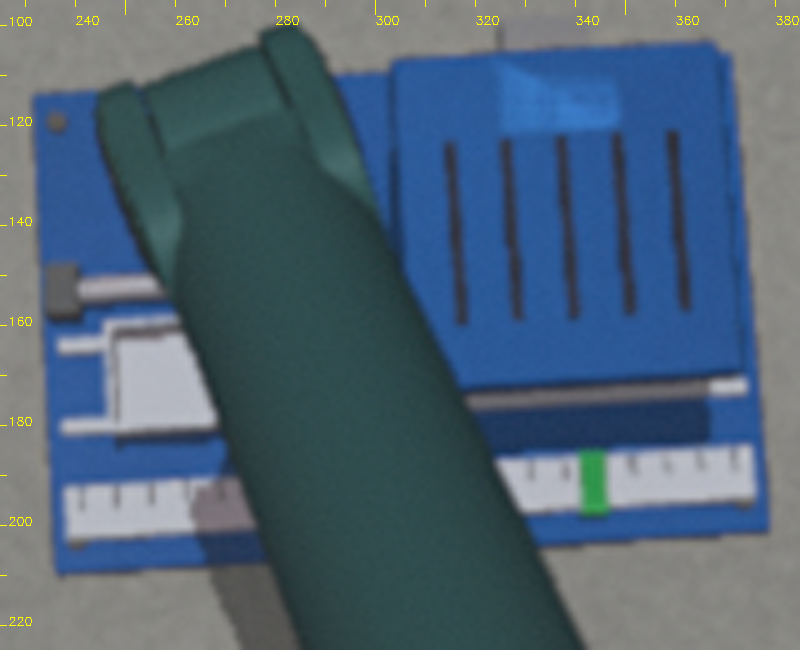

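apply_moves --plan '[[[0.08,0.26,-0.2],[0,0,0],0.2],[[0,0,-0.6],[0,0,0],0.2],[[0,0,-0.6],[0,0,0],0.2],[[0,0,-0.4],[0,0,0],0.2],[[0,0,-0.2],[0,0,0],0.2],[[0,0,0],[0,0,0],0.2],[[0,0,0],[0,0,0],0.2]]'

```text
time: 7.2
tool_pos: [0.6467, 0.0428, 0.1233]
tool_rot: [0.001, 0.698, 0.716, 0.001]
contact_force: [0.6, -0.0, -1.5]
gripper_width: 0.52
```

```bash
python3 w.py w6
```

```text
7.25 [0.64674374 0.04280683 0.12348341] [6.94793248e-04 6.97671441e-01 7.16416848e-01 9.89382678e-04] 0.5218450284915197 [-0.20824982  0.48124081 -1.26107079]
```

View pics/w6.png

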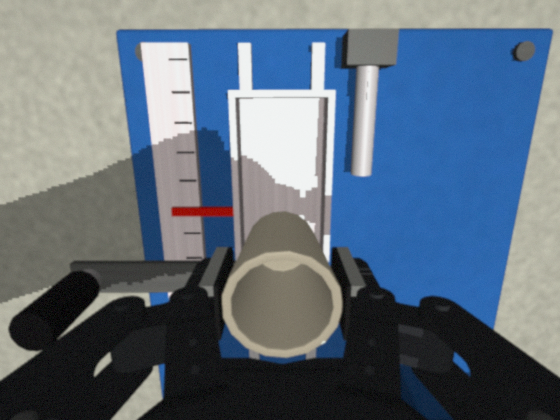

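```bash
sed -e 's/^o=.*/o=[((-110,210,12),(118,30)),((180,210,12),(551,30)),((-32,170,44),(229,90.5)),((32,170,44),(335.3,90)),((-55,90,32),(202,211.5))]/' -e 's/282,301,.265/282,302,.146/' fit1.py > fit2.py; python3 fit2.py
```

```text
[ 0.64748992 -0.048416    0.02343063] [[-4.0, -1.9], [4.7, -0.2], [-0.7, 0.2], [0.1, 1.1], [0.6, 0.7]]
trayc [0.64538135 0.0415593  0.022     ] tumbler tgt [0.64542821 0.03955985 0.022     ] block [0.64424507 0.09004599 0.022     ] handle [ 0.5065912  -0.01170696  0.        ]
held tumbler rim [0.64538925 0.043134   0.146     ]
```

apply_moves --plan '[[[0,-0.05,-0.3],[0,0,0],0.2],[[0,0,-0.3],[0,0,0],0.2],[[0,0,-0.25],[0,0,0],0.2],[[0,0,-0.15],[0,0,0],0.2],[[0,0,0],[0,0,0],0.2],[[0,0,0],[0,0,0],0.2]]'

```text
time: 8.0
tool_pos: [0.6458, 0.0396, 0.062]
tool_rot: [-0.0, 0.698, 0.716, 0.0]
contact_force: [0.2, -0.2, -1.2]
gripper_width: 0.519
```

apply_moves --plan '[[[0,0,-0.03],[0,0,0],0.2],[[0,0,0],[0,0,0],0.2]]'

```text
time: 8.25
tool_pos: [0.6459, 0.0396, 0.0616]
tool_rot: [0.0, 0.698, 0.716, 0.0]
contact_force: [-2.6, -1.0, 6.1]
gripper_width: 0.52
```

apply_moves --plan '[[[0,0,0],[0,0,0],0.6],[[0,0,0],[0,0,0],0.8],[[0,0,0],[0,0,0],1],[[0,0,0.2],[0,0,0],1],[[0,0,0.7],[0,0,0],1],[[0,0,0.9],[0,0,0],1],[[0,0,0.7],[0,0,0],1],[[0,0,0.3],[0,0,0],1],[[0,0,0],[0,0,0],1]]'

```text
time: 9.38
tool_pos: [0.6463, 0.0395, 0.2298]
tool_rot: [0.001, 0.698, 0.716, 0.001]
contact_force: [-0.7, 0.1, -1.0]
gripper_width: 0.998
```

```bash
python3 w.py w7
```

```text
9.425 [0.64529257 0.03919143 0.22813193] [-6.48545804e-05  6.97711373e-01  7.16378909e-01 -3.07569035e-04] 1.0017137501208273 [-0.95412502  0.67865462 -0.41185369]
```

View pics/w7.png

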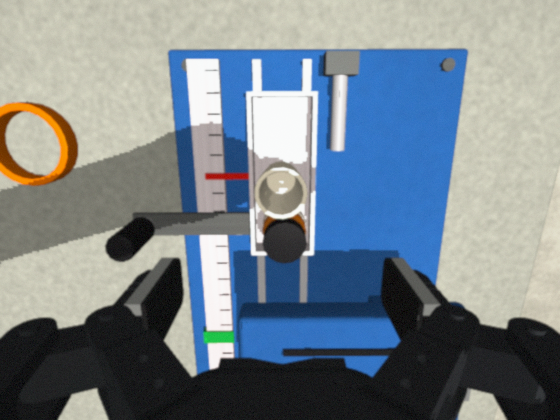

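apply_moves --plan '[[[-0.3,0.5,0],[0,0,0.3],1],[[-0.4,0.65,-0.1],[0,0,0.3],1],[[-0.45,0.7,-0.1],[0,0,0.3],1],[[-0.45,0.7,-0.1],[0,0,0.3],1],[[-0.45,0.7,-0.1],[0,0,0.3],1],[[-0.45,0.7,-0.1],[0,0,0.3],1],[[-0.4,0.6,-0.1],[0,0,0.1],1],[[-0.3,0.45,-0.1],[0,0,0],1],[[0,0,0],[0,0,0],1],[[0,0,0],[0,0,0],1]]'

```text
time: 10.68
tool_pos: [0.4536, 0.3378, 0.185]
tool_rot: [0.0, 0.636, 0.772, -0.002]
contact_force: [0.7, 0.6, 0.5]
gripper_width: 0.996
```

```bash
python3 - <<'E'
from h import *
c=np.load("/tmp/w.npy",allow_pickle=True).item()
crop(c,170,160,340,350,3,"w7c")
E
python3 w.py w8; python3 - <<'E'
from h import *
c=np.load("/tmp/w.npy",allow_pickle=True).item()
crop(c,210,120,360,260,4,"w8c")
E
```

```text
10.725 [0.45428436 0.33749754 0.18541979] [ 2.62678201e-04  6.36769699e-01  7.71052957e-01 -1.27221586e-03] 0.996016484251078 [ 1.12818894 -0.27953495  0.08580944]
```

View pics/w8c.png

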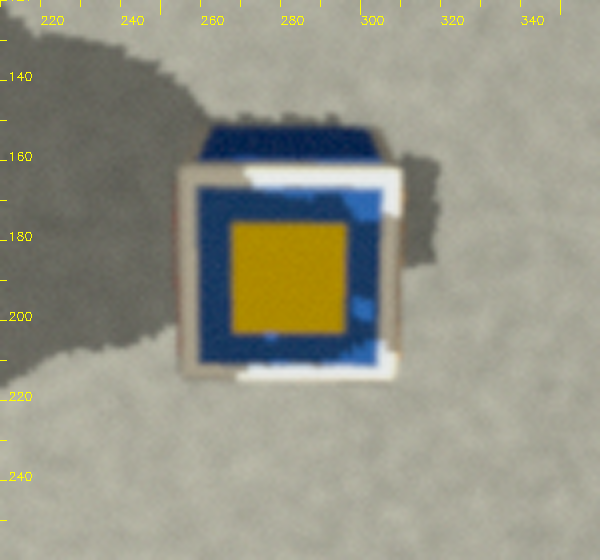

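View pics/w8.png

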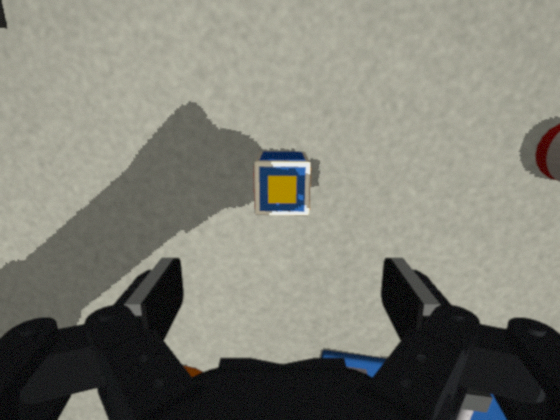

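```bash
python3 - <<'E'
from h import *
c=np.load("/tmp/w.npy",allow_pickle=True).item()
print(atz(c,282.1,187.9,.06), atz(c,254.5,188,.06)-atz(c,310,188,.06), get_obs()["tool_pos"])
E
```

```text
[0.4507509  0.34539009 0.06      ] [-0.04284848 -0.00834087  0.        ] [0.45428436 0.33749754 0.18541979]
```

View pics/w7c.png

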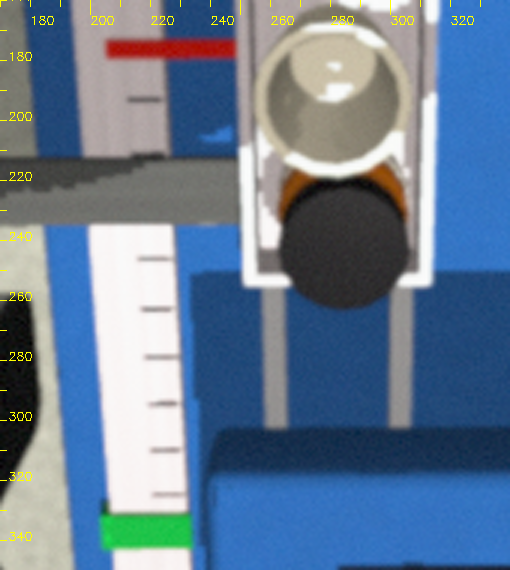

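apply_moves --plan '[[[-0.05,0.13,-0.3],[0,0,0],1],[[0,0,-0.6],[0,0,0],1],[[0,0,-0.6],[0,0,0],1],[[0,0,-0.5],[0,0,0],1],[[0,0,-0.3],[0,0,0],1],[[0,0,-0.13],[0,0,0],1],[[0,0,0],[0,0,0],1],[[0,0,0],[0,0,0],1]]'

```text
time: 11.72
tool_pos: [0.4513, 0.3477, 0.0416]
tool_rot: [0.0, 0.636, 0.772, 0.001]
contact_force: [-0.5, 1.0, -0.0]
gripper_width: 0.996
```

```bash
python3 w.py w9
```

```text
11.775 [0.45136291 0.34775943 0.04169509] [1.57441928e-04 6.36009029e-01 7.71680924e-01 1.02034646e-03] 0.9981781443988925 [-0.16145816 -0.09675536 -0.39859808]
```

View pics/w9.png

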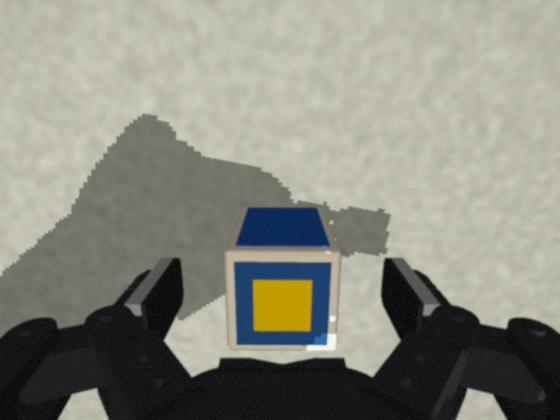

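The block is centred between the pads, with its top centre at (282,299). I'll grip it.

apply_moves --plan '[[[0,-0.03,-0.04],[0,0,0],0.4],[[0,0,0],[0,0,0],0.2],[[0,0,0],[0,0,0],0.2],[[0,0,0],[0,0,0],0.2],[[0,0,0],[0,0,0],0.2],[[0,0,0],[0,0,0],0.2]]' --squeeze 40

```text
time: 12.52
tool_pos: [0.451, 0.3456, 0.0387]
tool_rot: [0.0, 0.636, 0.772, 0.0]
contact_force: [0.1, 0.2, 5.8]
gripper_width: 0.513
```

apply_moves --plan '[[[0,0,0.2],[0,0,0],0.2],[[0,0,0.6],[0,0,0],0.2],[[0,0,0.8],[0,0,0],0.2],[[0,0,0.7],[0,0,0],0.2],[[0.2,-0.25,0.5],[0,0,-0.2],0.2],[[0.4,-0.5,0.2],[0,0,-0.3],0.2],[[0.4,-0.55,0],[0,0,-0.3],0.2],[[0.45,-0.6,0],[0,0,-0.3],0.2],[[0.45,-0.6,0],[0,0,-0.3],0.2],[[0.45,-0.6,0],[0,0,-0.3],0.2]]'

```text
time: 13.78
tool_pos: [0.5918, 0.1581, 0.2184]
tool_rot: [-0.0, 0.692, 0.722, -0.0]
contact_force: [-0.1, 0.0, -1.6]
gripper_width: 0.509
```

apply_moves --plan '[[[0.4,-0.5,0],[0,0,-0.15],0.2],[[0.3,-0.4,0],[0,0,0],0.2],[[0.15,-0.2,0],[0,0,0],0.2],[[0,0,0],[0,0,0],0.2],[[0,0,0],[0,0,0],0.2]]'

```text
time: 14.4
tool_pos: [0.6415, 0.0954, 0.2183]
tool_rot: [-0.001, 0.695, 0.719, 0.0]
contact_force: [-0.1, 0.8, -0.6]
gripper_width: 0.508
```

```bash
python3 - <<'E'
from h import *
c=capture("scene"); crop(c,170,150,345,300,4,"s10")
E
python3 w.py w10
```

```text
14.5 [0.64173161 0.0955046  0.21842663] [-5.21364216e-04  6.95047751e-01  7.18963378e-01  1.12933736e-04] 0.5092911433063968 [-0.44660461  0.03607855 -1.64604253]
```

View pics/w10.png

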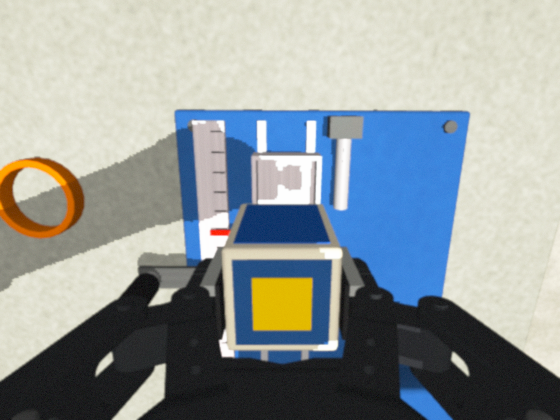

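apply_moves --plan '[[[0.04,-0.08,-0.2],[0,0,0],0.2],[[0,0,-0.5],[0,0,0],0.2],[[0,0,-0.6],[0,0,0],0.2],[[0,0,-0.4],[0,0,0],0.2],[[0,0,-0.2],[0,0,0],0.2],[[0,0,0],[0,0,0],0.2],[[0,0,0],[0,0,0],0.2]]'

```text
time: 15.38
tool_pos: [0.646, 0.0889, 0.1052]
tool_rot: [0.001, 0.696, 0.718, 0.001]
contact_force: [0.5, -0.1, -1.2]
gripper_width: 0.508
```

```bash
python3 w.py w11
```

```text
15.425 [0.64608084 0.08891496 0.1054652 ] [6.29462101e-04 6.96123875e-01 7.17920779e-01 9.54371508e-04] 0.5109595156891702 [-0.03187498 -0.05615276 -1.10617882]
```

View pics/w11.png

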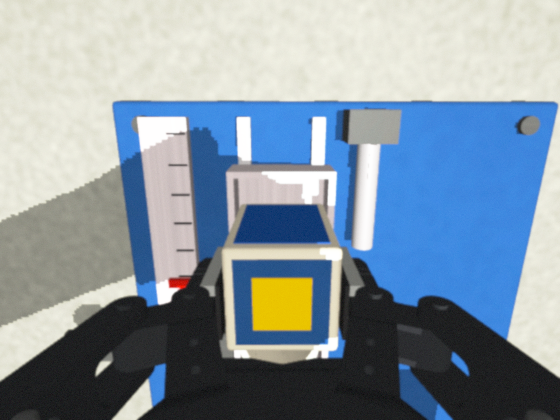

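```bash
python3 - <<'E'
from h import *
c=np.load("/tmp/w.npy",allow_pickle=True).item()
a,b=atz(c,227,167,.044),atz(c,336,167,.044); print("tray end corners",a,b)
zt=.105465-.0387
print("block base back edge",atz(c,247,205.5,zt),atz(c,323,205.5,zt), "top",atz(c,223,248,zt+.06),atz(c,341,248,zt+.06))
E
```

```text
tray end corners [0.61184575 0.12387509 0.044     ] [0.67515603 0.12581581 0.044     ]
block base back edge [0.62571249 0.10772508 0.066765  ] [0.66595151 0.1089488  0.066765  ] top [0.62300734 0.10968131 0.126765  ] [0.66505283 0.11094787 0.126765  ]
```

apply_moves --plan '[[[-0.02,0.04,-0.25],[0,0,0],0.2],[[0,0,-0.25],[0,0,0],0.2],[[0,0,-0.16],[0,0,0],0.2],[[0,0,-0.06],[0,0,0],0.2],[[0,0,0],[0,0,0],0.2],[[0,0,0],[0,0,0],0.2]]'

```text
time: 16.18
tool_pos: [0.6442, 0.091, 0.061]
tool_rot: [0.0, 0.696, 0.718, 0.0]
contact_force: [0.3, -1.6, -1.5]
gripper_width: 0.51
```

apply_moves --plan '[[[0,0,-0.03],[0,0,0],0.2],[[0,0,0],[0,0,0],0.2]]'

```text
time: 16.42
tool_pos: [0.6443, 0.091, 0.0607]
tool_rot: [0.0, 0.696, 0.718, 0.0]
contact_force: [-2.9, -0.5, 7.3]
gripper_width: 0.514
```

apply_moves --plan '[[[0,0,0],[0,0,0],0.6],[[0,0,0],[0,0,0],0.8],[[0,0,0],[0,0,0],1],[[0,0,0.2],[0,0,0],1],[[0,0,0.7],[0,0,0],1],[[0,0,0.9],[0,0,0],1],[[0,0,0.8],[0,0,0],1],[[0,0,0.3],[0,0,0],1],[[0,0,0],[0,0,0],1],[[0,0,0],[0,0,0],1]]'

```text
time: 17.68
tool_pos: [0.6426, 0.0905, 0.2314]
tool_rot: [-0.001, 0.696, 0.718, -0.002]
contact_force: [-0.6, -0.8, -0.4]
gripper_width: 1.001
```

```bash
python3 w.py w12; python3 - <<'E'
from h import *
c=capture("scene"); crop(c,170,170,345,300,4,"s12")
E
```

```text
17.725 [0.64253953 0.09048095 0.23107553] [-0.00112707  0.69611843  0.71792395 -0.00175013] 1.003734886198289 [0.16346388 0.39714936 0.12497519]
```

View pics/w12.png

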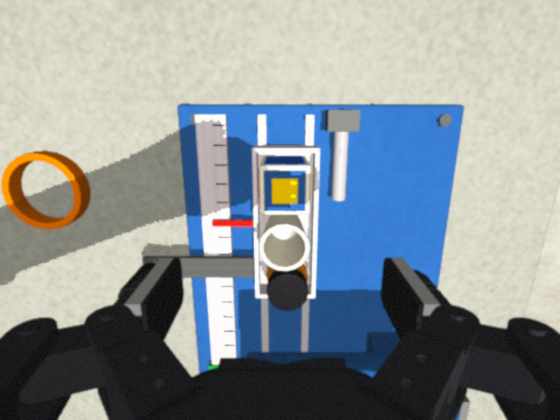

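View pics/s12.png

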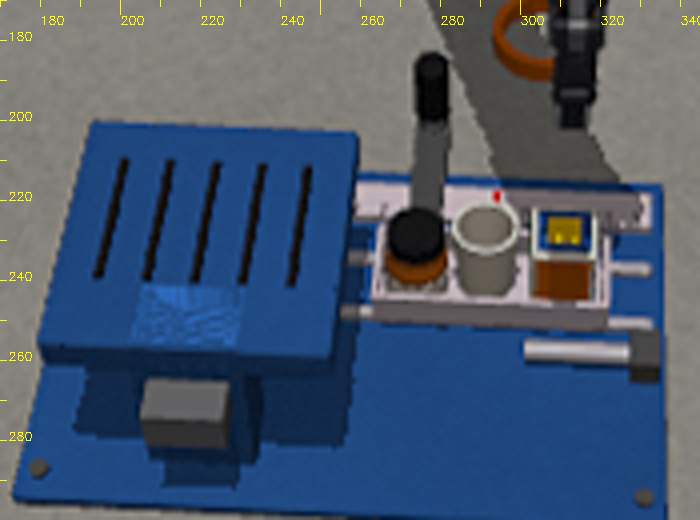

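The jar, tumbler and block stand upright in a row in the parked tray. Next is the handle, so I'll check the wrist camera's position and where the handle is.

```bash
python3 - <<'E'
from h import *
c=np.load("/tmp/w.npy",allow_pickle=True).item()
o=get_obs(); print("cam rel tcp",-np.array(c["R"]).T@np.array(c["t"])-o["tool_pos"])
crop(c,120,160,330,390,3,"w12c")
E
```

```text
cam rel tcp [-0.00305732  0.07011786  0.13244071]
```

apply_moves --plan '[[[-0.2,-0.2,0],[0,0,-1],1],[[-0.3,-0.2,0],[0,0,-1],1],[[-0.3,-0.2,0],[0,0,-1],1],[[-0.3,-0.2,0],[0,0,-1],1],[[-0.3,-0.2,0],[0,0,-1],1],[[-0.3,-0.2,0],[0,0,-1],1],[[-0.3,-0.2,0],[0,0,-1],1],[[-0.3,-0.2,0],[0,0,-1],1],[[-0.2,-0.1,0],[0,0,-1],1],[[0,0,0],[0,0,-1],1]]'

```text
time: 19.02
tool_pos: [0.4918, -0.0118, 0.2319]
tool_rot: [-0.0, 0.935, 0.355, -0.002]
contact_force: [1.0, -0.5, 0.1]
gripper_width: 0.998
```

apply_moves --plan '[[[0,0,0],[0,0,-1],1],[[0,0,0],[0,0,-1],1],[[0,0,0],[0,0,-1],1],[[0,0,0],[0,0,-1],1],[[0,0,0],[0,0,-1],1],[[0,0,0],[0,0,-1],1],[[0,0,0],[0,0,-1],1],[[0,0,0],[0,0,-1],1],[[0,0,0],[0,0,0],1],[[0,0,0],[0,0,0],1]]'

```text
time: 20.27
tool_pos: [0.4935, -0.0109, 0.2326]
tool_rot: [0.0, 1.0, 0.016, -0.001]
contact_force: [-0.0, -0.4, -0.2]
gripper_width: 0.999
```

```bash
python3 w.py w13
```

```text
20.325 [ 0.4936676  -0.01092845  0.23282769] [ 1.44419109e-05  9.99871924e-01  1.59956094e-02 -5.26014685e-04] 1.000142632071309 [-0.82273568  0.35688303 -0.5339895 ]
```

View pics/w13.png

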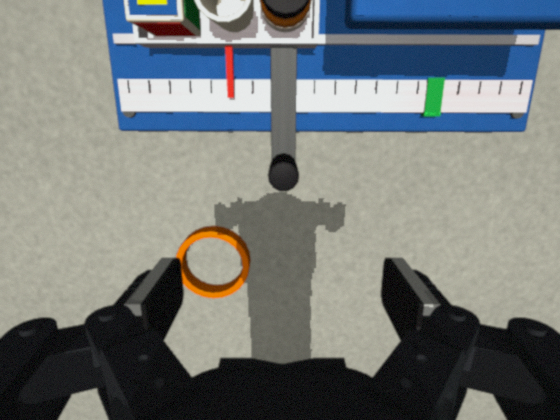

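```bash
python3 - <<'E'
from h import *
c=np.load("/tmp/w.npy",allow_pickle=True).item()
print("handle",atz(c,283.5,173,.096))
for z in (.02,.023,.026): print("tab",atz(c,434,96.5,z))
print("ptr mid",atz(c,231,72,.032),"tip",atz(c,231.5,98,.032))
crop(c,200,30,460,200,3,"w13c")
E
```

```text
handle [ 0.51004647 -0.01202046  0.096     ]
tab [ 0.57581096 -0.15749025  0.02      ]
tab [ 0.57569767 -0.15619712  0.023     ]
tab [ 0.57558437 -0.154904    0.026     ]
ptr mid [0.59082431 0.03903979 0.032     ] tip [0.56782575 0.03879227 0.032     ]
```

View pics/w13c.png

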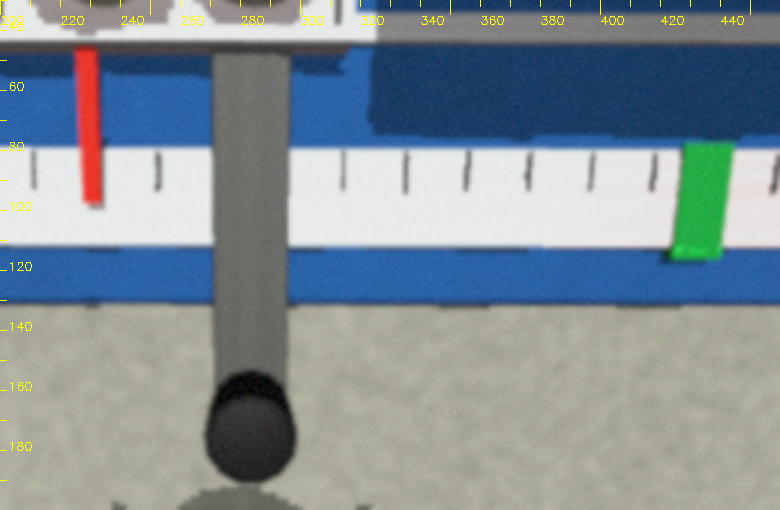

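apply_moves --plan '[[[0.24,-0.02,-0.3],[0,0,0],1],[[0,0,-0.6],[0,0,0],1],[[0,0,-0.7],[0,0,0],1],[[0,0,-0.6],[0,0,0],1],[[0,0,-0.4],[0,0,0],1],[[0,0,-0.2],[0,0,0],1],[[0,0,0],[0,0,0],1],[[0,0,0],[0,0,0],1]]'

```text
time: 21.32
tool_pos: [0.509, -0.0122, 0.0661]
tool_rot: [-0.0, 1.0, 0.015, 0.001]
contact_force: [-0.8, -0.3, 0.6]
gripper_width: 0.998
```

```bash
python3 w.py w14
```

```text
21.375 [ 0.50915244 -0.01221613  0.0662582 ] [-3.62298767e-05  9.99881038e-01  1.53907499e-02  1.01691300e-03] 1.0003193537087898 [-0.4698381   0.89023545 -0.383591  ]
```

View pics/w14.png

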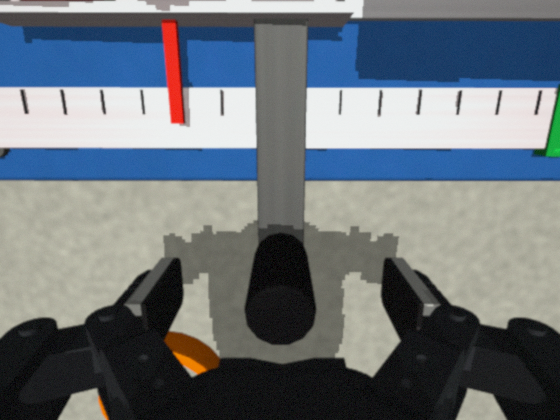

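The handle top is centred between the pads at (281,310). I'll close on it firmly.

apply_moves --plan '[[[0,0,0],[0,0,0],0.5],[[0,0,0],[0,0,0],0.2],[[0,0,0],[0,0,0],0],[[0,0,0],[0,0,0],0],[[0,0,0],[0,0,0],0],[[0,0,0],[0,0,0],0],[[0,0,0],[0,0,0],0],[[0,0,0],[0,0,0],0]]' --squeeze 60

```text
time: 22.38
tool_pos: [0.5084, -0.0116, 0.0657]
tool_rot: [-0.0, 1.0, 0.016, 0.0]
contact_force: [-0.7, 1.7, 5.3]
gripper_width: 0.289
```

apply_moves --plan '[[[0,-0.03,0],[0,0,0],0],[[0,-0.06,0],[0,0,0],0],[[0,-0.1,0],[0,0,0],0],[[0.01,-0.13,0],[0,0,0],0],[[0,-0.15,0],[0,0,0],0],[[0.01,-0.15,0],[0,0,0],0],[[0,-0.15,0],[0,0,0],0],[[0,-0.12,0],[0,0,0],0],[[0,-0.07,0],[0,0,0],0],[[0,-0.03,0],[0,0,0],0]]'

```text
time: 23.62
tool_pos: [0.5101, -0.0691, 0.0657]
tool_rot: [-0.001, 1.0, 0.017, 0.0]
contact_force: [-0.6, 6.4, 5.0]
gripper_width: 0.289
```

```bash
python3 w.py w15
```

```text
23.675 [ 0.51013908 -0.06932329  0.06573229] [-1.19667355e-03  9.99863360e-01  1.64790615e-02  5.19969961e-04] 0.29148488380913407 [-0.75515487  4.29006181  5.74865387]
```

View pics/w15.png

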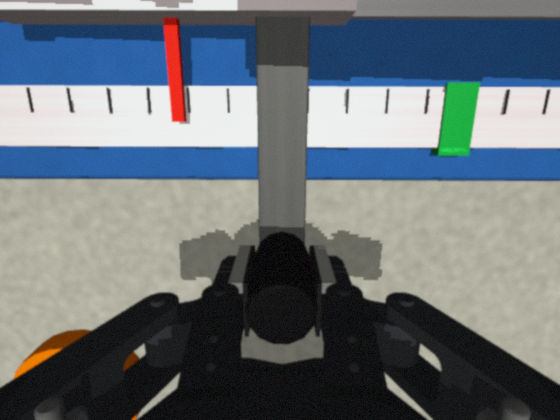

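The tray follows the handle: the pointer is at (175,70) and the tab at (458,118). I'll keep pulling gently.

apply_moves --plan '[[[0,-0.03,0],[0,0,0],0],[[0,-0.06,0],[0,0,0],0],[[0.01,-0.1,0],[0,0,0],0],[[0,-0.13,0],[0,0,0],0],[[0,-0.15,0],[0,0,0],0],[[0.01,-0.15,0],[0,0,0],0],[[0,-0.15,0],[0,0,0],0],[[0,-0.15,0],[0,0,0],0],[[0,-0.15,0],[0,0,0],0],[[0.01,-0.15,0],[0,0,0],0]]'

```text
time: 24.92
tool_pos: [0.5122, -0.1405, 0.0657]
tool_rot: [-0.002, 1.0, 0.017, 0.0]
contact_force: [0.1, 8.7, 6.5]
gripper_width: 0.288
```

apply_moves --plan '[[[0,-0.15,0],[0,0,0],0],[[0,-0.15,0],[0,0,0],0],[[0,-0.15,0],[0,0,0],0],[[0,-0.12,0],[0,0,0],0],[[0.01,-0.1,0],[0,0,0],0],[[0,-0.08,0],[0,0,0],0],[[0,-0.05,0],[0,0,0],0],[[0,-0.03,0],[0,0,0],0],[[0,0,0],[0,0,0],0],[[0,0,0],[0,0,0],0]]'

```text
time: 26.18
tool_pos: [0.5136, -0.1896, 0.0657]
tool_rot: [-0.002, 1.0, 0.018, 0.001]
contact_force: [2.1, 9.5, 5.4]
gripper_width: 0.29
```

```bash
python3 w.py w16
```

```text
26.225 [ 0.51361409 -0.18961058  0.06572422] [-2.35535147e-03  9.99841503e-01  1.76202631e-02  9.73319434e-04] 0.2871909471428096 [1.76659586 8.92179454 5.71567967]
```

View pics/w16.png

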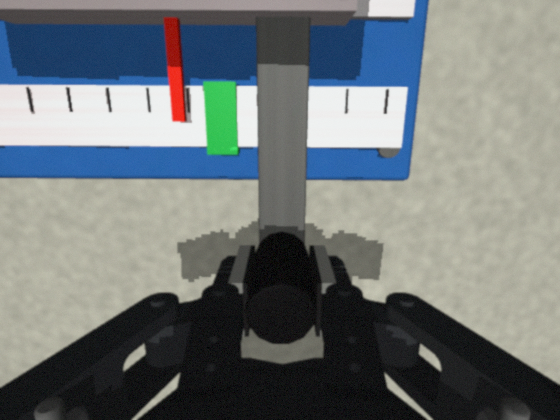

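```bash
cat > pt.py <<'E'
from h import *
import cv2
c=np.load("/tmp/w.npy",allow_pickle=True).item()
im=c["color"][:200].astype(int); b,g,r=im[...,0],im[...,1],im[...,2]
def mid(m,rows):
    return np.array([(np.nonzero(m[y])[0].mean(),y) for y in rows if m[y].sum()>4])
R=(r>110)&(g<70)&(b<70); G=(g>110)&(r<100)&(b<120)
gr=np.nonzero(G.sum(1)>15)[0]; rr=np.nonzero(R.sum(1)>6)[0]; print("rows g",gr.min(),gr.max(),"r",rr.min(),rr.max())
pr=mid(R,range(rr.min()+5,rr.max()-5)); pg=mid(G,range(gr.min()+5,gr.max()-8))
yaw=.026
S,C=np.sin(yaw),np.cos(yaw)
ly=lambda X:-S*X[0]+C*X[1]
a=np.mean([ly(atz(c,u,v,.032)) for u,v in pr])
for z in (.02,.022,.024): print(z,"pointer-tab y mm",1000*(a-np.mean([ly(atz(c,u,v,z)) for u,v in pg])))
E
python3 pt.py
```

```text
rows g 82 154 r 17 119
0.02 pointer-tab y mm 18.34656729094472
0.022 pointer-tab y mm 18.707307152860757
0.024 pointer-tab y mm 19.068047014776795
```

apply_moves --plan '[[[0,-0.03,0],[0,0,0],0],[[0,-0.06,0],[0,0,0],0],[[0,-0.07,0],[0,0,0],0],[[0.01,-0.07,0],[0,0,0],0],[[0,-0.05,0],[0,0,0],0],[[0,-0.03,0],[0,0,0],0],[[0,0,0],[0,0,0],0],[[0,0,0],[0,0,0],0]]'

```text
time: 27.22
tool_pos: [0.5141, -0.2077, 0.0657]
tool_rot: [-0.003, 1.0, 0.018, 0.001]
contact_force: [0.3, 10.0, 6.1]
gripper_width: 0.292
```

```bash
python3 w.py w17; python3 pt.py; python3 - <<'E'
from h import *
c=capture("scene"); cv2.imwrite("pics/s17.png",cv2.resize(c["color"][150:310,90:350],None,fx=3,fy=3,interpolation=cv2.INTER_CUBIC))
c=capture("top"); crop(c,225,95,385,225,5,"t17")
E
```

```text
27.275 [ 0.51418074 -0.20776225  0.06573655] [-2.60503291e-03  9.99837436e-01  1.78232177e-02  8.04994581e-04] 0.28816618881428846 [ 1.49021611 10.06914904  5.27013348]
rows g 122 154 r 17 120
0.02 pointer-tab y mm 0.14836672447826604
0.022 pointer-tab y mm 0.7149796435291234
0.024 pointer-tab y mm 1.2815925625799252
```

View pics/w17.png

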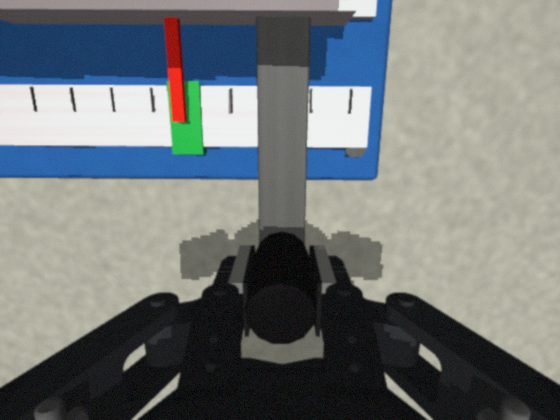

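View pics/s17.png

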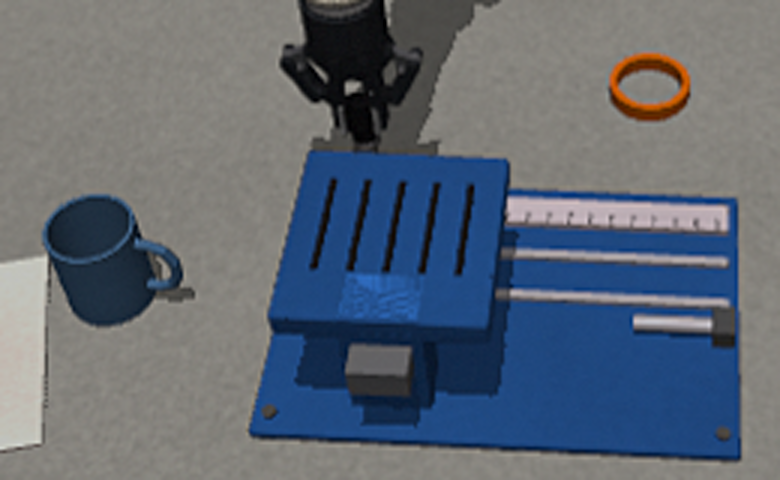

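View pics/t17.png

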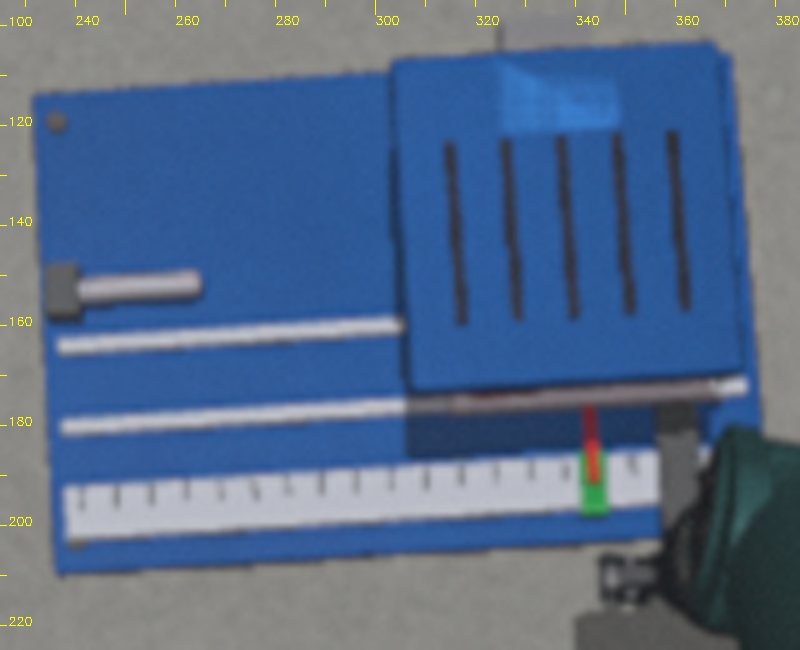

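The pointer is centred on the tab in the wrist and top pictures, at crop x 594 for both in the top one. I'll hold and check that it stays still.

apply_moves --plan '[[[0,0,0],[0,0,0],0],[[0,0,0],[0,0,0],0],[[0,0,0],[0,0,0],0],[[0,0,0],[0,0,0],0],[[0,0,0],[0,0,0],0],[[0,0,0],[0,0,0],0],[[0,0,0],[0,0,0],0],[[0,0,0],[0,0,0],0]]'

```text
time: 28.38
tool_pos: [0.5141, -0.2078, 0.0657]
tool_rot: [-0.003, 1.0, 0.018, 0.001]
contact_force: [0.6, 10.0, 5.4]
gripper_width: 0.291
```

```bash
python3 w.py w18; python3 pt.py; python3 -c "
from cell import finish_job
print(finish_job())"
```

```text
28.425 [ 0.51412206 -0.2077588   0.06570808] [-2.60997286e-03  9.99837799e-01  1.78050080e-02  7.37889688e-04] 0.29116496433635364 [0.34654505 9.91238034 5.65652062]
rows g 123 154 r 17 120
0.02 pointer-tab y mm 0.13158208547159322
0.022 pointer-tab y mm 0.698270460813416
0.024 pointer-tab y mm 1.2649588361552666
the job is handed in; nothing more can be done
None
```

I stood the tumbler and the block in the parked tray next to the jar. I then pulled the tray under the lamp by its handle and handed the job in still gripping it at about 28 s of robot time.

**Last checks:**
- **Pointer:** it was within about 1 mm of the tab's middle in the wrist picture, against a limit of 8 mm. The top picture agreed.
- **Hold:** over the last second the tool moved about 0.1 mm and held a steady pull of about 10 N, as the spring should give there. The gripper stayed closed on the handle at a 60 N squeeze setting.
- **Pieces:** all three stood upright with gaps between them in the pictures taken before the pull. I could not see them under the lamp head afterwards, so I am relying on the slow, smooth pull for their final state.
- **Bystanders:** the mug and tape roll looked untouched in the later pictures. I did not look at the ink bottle again at the end, but the arm never came near it.

**Disagreements:** the cameras differed by 2–3 mm on where the tray is along y. I used the wrist camera for the placements.

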